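Pack the hand plane under the tool chest's lift-up tray

ROBOT

A 6-joint arm with a two-finger parallel gripper is mounted at the origin on the work surface. World frame = base frame: x ahead of the robot, y to its left, z up, the work surface at z = 0. Lengths are in mm, angles in rad, forces in N, time in s.
With the tool pointing down it reaches from about 275 to 750 mm from the base axis. Payload 10.2 kg.
Tool frame: the origin (TCP) lies at the very end of the fingers, on their centre line; the grasp point (between the pads) lies 19 mm behind it; z points along the fingers, y is the line along which they close (so a half turn about z gives the same grasp; the last joint's range is limited). The gripper opens to 85 mm and grips with 20 to 120 N. Pads are 22 mm wide; open, the fingers measure 114 mm over their backs; the gripper's body (76 mm by 85 mm) begins 54 mm behind the grasp point. The pads swing forward as they close: fully open they stand 13 mm farther back than shut.
Start: joints at [0.924, 0.313, 1.498, -0, 1.331, -0.223], TCP at [215.907, 478.555, 191.494] pointing down, gripper open.
Joint ranges: [-2.94, 2.94], [-0.97, 2.17], [0.19, 2.56], [-1.23, 4.37], [0.02, 3.11], [-2.88, 2.88]. Speed limits (rad/s): [2.39, 2.39, 3.01, 3.14, 3.14, 3.14].

INTERFACE

Orientations are given as a rotation vector (axis times angle).
In Python, from station import robot, eyes gives the robot as it stands. The module is installed in compiled form; this text tells all that it offers.
- The arm moves only by the tool arm_command, never from a script. Its argument "steps" is one flat list of numbers, 7 for each row, row after row: the shift along the tool's x, y, z in m, then the turn, a rotation vector about the tool's x, y, z in degrees, then the opening, from -1 (shut) to 1 (fully open). A call has 1 to 8 rows; each row is the pose to reach, as a shift and turn from the pose commanded when the call began, along the tool's axes at that moment; what a row does not reach only later rows make up. A row lasts 1/8 s, in which the tool goes at most 62.5 mm and 10.7 degrees, less where a joint would pass 70% of its speed; a pose out of reach is approached as far as the arm can. A call with a gripper value outside its range is refused whole. The fingers move at their own pace and stop on an object; "newtons" is the grip in N (left out, the last holds). Time passes only in rows, so rows that repeat a pose let the fingers close. It gives the time, the measured TCP pose, the force, the opening and the grip force at its end, in the units of the state.
- robot.get_obs(): the state, without advancing time (a new reading comes with each control period).
- eyes.get_image(name): name is "side" or "top" or "wrist"; returns (picture, depth): 400x640x3 uint8, red, green, blue; 400x640 float32, mm along the optical axis (not along the pixel's ray), 0 where there is no reading.
- eyes.get_calibration(name): a dict with "mtx" (3x3 intrinsics, pixels), "world_to_cam" (4x4, takes a point from world to camera coordinates); the wrist camera has in their place "hand_eye" (4x4, takes a point from camera to tool coordinates, whose origin is the TCP and whose axes are the flange's). Camera axes: x right, y up, looking along -z (the intrinsics and any distortion apply to the point x, -y, -z); pixel columns grow to the right and rows downward; lengths in mm; the calibration is good to about 2 mm. The wrist camera is an equidistant fisheye: a pixel r from the principal point sees the ray r / f radians off the axis. A picture is of the moment at which its call begins: read the wrist's pose just before it. get_calibration takes no time and is no camera call.
- robot.finish_job(): hands the job in; it is judged then, once.
The state is a dict: "time_s": time; "joint_positions": joint angles; "qd": joint speeds; "tau": joint torques, N m; "eef_pos": TCP position; "tcp_rot": TCP orientation; "ft_force": force on the tool from outside, world axes, zero at the start; "ft_torque": the same for the moment, N m; "opening": finger opening in mm; "grip_force": force on a finger pad.
Only numpy, scipy, OpenCV 4.12 (cv2) and the standard library are available. Lean on these libraries where they do the work, as an engineer would, in place of code of your own. Each camera call takes 0.05 s, during which the arm holds its last target. There are 200 camera calls.

TASK

Lift the tool chest's top tray by its handle and swing it all the way open to the side, lay the wooden hand plane (the one with the slanted steel iron and the little knob) flat on its sole in the big empty bay underneath, then swing the tray back down until it is fully closed.

Things in the scene. Friction and masses are not known exactly. Their poses are not given: they have to be found in the camera images.
- chest: Wooden tool chest fixed to the bench, 260 (x) by 180 (y) by 80 mm high, walls and floor 8 mm. Origin: centre of its underside; x along its length, away from the robot, y to the left, z up. Inside, a 60 mm tall partition parts the big empty bay from a small bay full of dowels at the far (+x) end. The closed tray lies on the rim and hides both bays.
- bay (a point): Centre of the big empty bay's floor, 8 mm above the bench, 33 mm to chest -x of the chest's origin. The bay measures 178 mm along chest x and 164 mm along chest y; the chest's rim is 72 mm above this floor. Axes as the chest's.
- lift (a joint): Angle q (rad) of the tray's parallel steel links: 0 closed, 2.09 open at its stop. The tray stays level, on an arc of radius 120 mm in the chest's y-z plane: from closed it shifts by chest y = 0.12*(sin(q-1.047)+0.866) m, z = 0.12*(cos(q-1.047)-0.5) m. Open, it hangs 208 mm to the +y side at its closed height. Let go before the top (1.05) it sinks shut, after it open. 4 to 6 N moves it.
- tray_grip (a point): Centre of the tray's handle: a wooden bar 16 mm wide (chest y), 20 mm high, 230 mm long (chest x), over the middle of the tray between two posts. Closed, it is 165 mm above the bench, right over the chest's origin. The tray is 260 by 180 by 40 mm, its rim 45 mm below this point. Axes as the chest's.
- plane_mid (a point): Middle of the hand plane's body, 22 mm above its sole: a loose pale wooden block 130 (its x) by 45 (its y) by 44 mm high, 0.25 to 0.5 kg. A slanted steel iron with a dark wedge rises from its top to 66 mm above the sole; a dark knob stands near its +x end. Grasp it across the 45 mm. A plain sanding block and a bench brush of like size lie near it.
There are look-alikes about, which are no part of the job. What is shaped like the part that bears plane_mid but blue or turquoise is not meant.

How it is judged (in metres and radians):
On the way, in this order (a step that is already met when the one before it is completed fails the run):
1. the tray is swung open (value of joint lift above 1.75 rad), for 0.2 s.
2. the plane lies flat on the floor of the big bay while the tray is open (value of joint lift above 1.5 rad and x of plane_mid in the frame of chest between -0.122 and 0.056 m and y of plane_mid in the frame of chest between -0.082 and 0.082 m and z of plane_mid in the frame of chest below 0.04 m and angle between plane_mid's own z axis and vertical below 0.2 rad), for 0.2 s.
At the end, for the whole second after the job is handed in: The tray is closed (lift angle below 0.08 rad, i.e. within about 8 mm of the rim) and the plane lies at rest in the big bay, on its sole within 0.2 rad, its middle inside the bay's outline and less than 40 mm above the chest's underside (30 mm when it lies on the floor) (value of joint lift below 0.08 rad and linear speed of plane below 0.02 m/s and x of plane_mid in the frame of chest between -0.122 and 0.056 m and y of plane_mid in the frame of chest between -0.082 and 0.082 m and z of plane_mid in the frame of chest below 0.04 m and angle between plane_mid's own z axis and vertical below 0.2 rad); the robot touches nothing.
It also fails if it takes over 72 s, if anything falls off the work surface, if the arm or the gripper's body presses on something with over 40 N, if the wrist force passes 120 N, or if a joint passes its speed limit or range.

## Working session

There is one attempt and no reset: what is moved stays moved. The work goes in short steps, Python scripts to look and compute and a tool call to move; the robot and the scene stay as the last step left them, time stands still between calls to the robot, and variables do not carry over. Pictures are saved under pics/ and viewed, at most 10 in all, crops included, and the job is handed in when it is done.

Besides the shell and the picture viewer there is one more tool, called after "Request:" as a command line: name --argument value ..., lists and objects as JSON in quotes. arm_command: Moves the arm, as the interface text tells. Its arguments: {"type":"object","properties":{"steps":{"type":"array","items":{"type":"number"}},"newtons":{"type":"number"}},"required":["steps"]}

```bash
mkdir -p pics; cat > h.py <<'E'
import numpy as np, cv2
from station import robot, eyes
from scipy.spatial.transform import Rotation as R
def save(name,fn):
    im,d=eyes.get_image(name); cv2.imwrite('pics/%s.png'%fn,im[:,:,::-1]); np.save('pics/%s.npy'%fn,d); return im,d
def world(name,d,u,v,w=2):
    c=eyes.get_calibration(name);K=c['mtx']
    p=d[v-w:v+w+1,u-w:u+w+1];z=np.median(p[p>0])
    x=(u-K[0,2])/K[0,0]*z;y=(v-K[1,2])/K[1,1]*z
    return (np.linalg.inv(c['world_to_cam'])@[x,-y,-z,1])[:3]
E
python3 - <<'E'
from h import *
save('top','top1');save('side','side1')
s=robot.get_obs();print({k:np.round(s[k],3) for k in s})
c=eyes.get_calibration('top');print(c);print(eyes.get_calibration('wrist'))
print(R.from_rotvec(s['tcp_rot']).as_matrix().round(3))
E
```

```text
{'time_s': np.float64(0.1), 'joint_positions': array([ 0.924,  0.313,  1.498,  0.   ,  1.331, -0.223]), 'qd': array([ 0.001, -0.002, -0.001, -0.002, -0.001, -0.   ]), 'tau': array([ 3.0000e-03, -4.1290e+01, -2.6014e+01, -0.0000e+00,  3.0000e-03,
       -0.0000e+00]), 'eef_pos': array([215.711, 478.33 , 190.98 ]), 'tcp_rot': array([-6.610e-01, -3.071e+00,  2.000e-03]), 'ft_force': array([-0.13 ,  0.289, -0.301]), 'ft_torque': array([ 0.017,  0.036, -0.015]), 'grip_force': np.float64(0.0), 'opening': np.float64(85.284)}
{'mtx': array([[493.9900371 ,   0.        , 315.16049775],
       [  0.        , 493.9900371 , 198.51267031],
       [  0.        ,   0.        ,   1.        ]]), 'world_to_cam': array([[ 2.34182141e-02, -9.99724730e-01, -1.43233992e-03,
        -2.09266698e+02],
       [ 9.81182111e-01,  2.27091405e-02,  1.91744520e-01,
        -4.18514919e+02],
       [-1.91659211e-01, -5.89570052e-03,  9.81443828e-01,
        -1.25812141e+03],
       [ 0.00000000e+00,  0.00000000e+00,  0.00000000e+00,
         1.00000000e+00]])}
{'mtx': array([[309.70691629,   0.        , 318.94621097],
       [  0.        , 309.70691629, 199.32478638],
       [  0.        ,   0.        ,   1.        ]]), 'hand_eye': array([[-1.01525056e-03,  9.53091678e-01,  3.02680067e-01,
         7.71170272e+01],
       [ 9.99999416e-01,  1.08008564e-03, -4.68172989e-05,
         8.83654019e-01],
       [-3.71541572e-04,  3.02679843e-01, -9.53092217e-01,
        -1.82620120e+02],
       [ 0.00000000e+00,  0.00000000e+00,  0.00000000e+00,
         1.00000000e+00]])}
[[-0.912  0.411 -0.001]
 [ 0.411  0.912 -0.001]
 [ 0.    -0.001 -1.   ]]
```

View pics/top1.png

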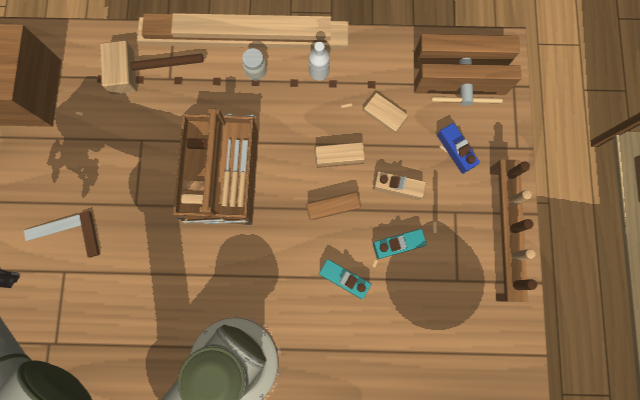

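View pics/side1.png

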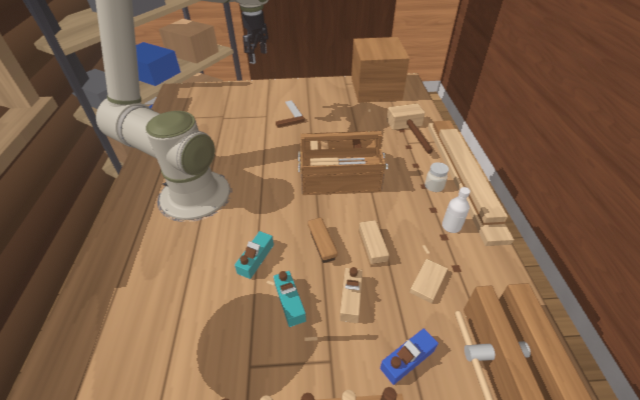

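The only pale plane with an iron and knob is at top (400,182). The turquoise ones at (400,243) and (345,280) and the blue one at (458,148) are excluded. The plain blocks at (340,154) and (385,110) and the block at (333,204) have no iron. I'll confirm in an enlarged crop and crop the chest too.

```bash
python3 - <<'E'
from h import *
im=cv2.imread('pics/top1.png')
a=cv2.resize(im[150:220,350:450],None,fx=4,fy=4,interpolation=cv2.INTER_CUBIC)
b=cv2.resize(im[100:235,165:265],None,fx=4,fy=4,interpolation=cv2.INTER_CUBIC)
o=np.zeros((540,800,3),np.uint8);o[:280,:400]=a;o[:540,400:]=b
cv2.imwrite('pics/crop1.png',o)
E
```

```text
(no output)
```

View pics/crop1.png

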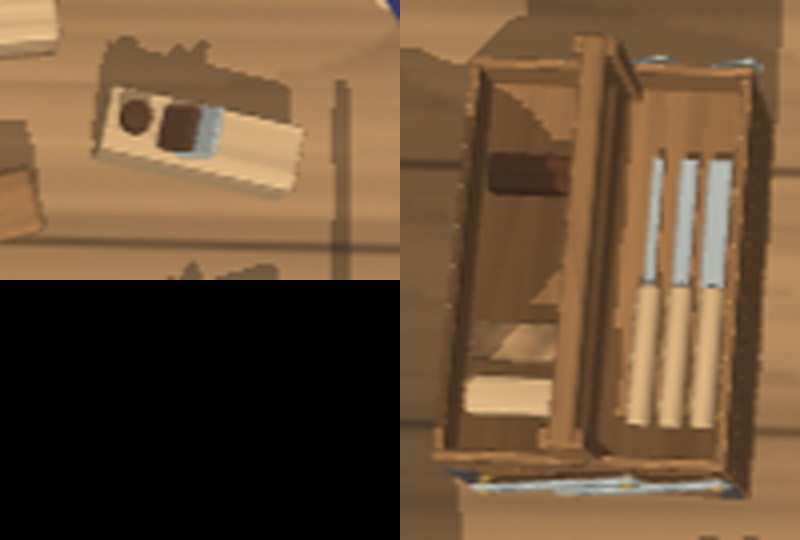

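Crop: pale plane has a knob (135,117) at its left end, then a dark wedge and steel iron, so it is the right one. The tray handle bar runs from (592,38) to (565,445).

```bash
cat >> h.py <<'E'
def rayz(name,u,v,z):
    c=eyes.get_calibration(name);K=c['mtx'];M=np.linalg.inv(c['world_to_cam'])
    r=M[:3,:3]@[(u-K[0,2])/K[0,0],-(v-K[1,2])/K[1,1],-1];o=M[:3,3]
    return o+r*(z-o[2])/r[2]
E
python3 - <<'E'
from h import *
d=np.load('pics/top1.npy')
f=lambda x,y,z:rayz('top',165+(x-400)/4-.4,100+y/4-.4,z).round(1)
g=lambda x,y,z:rayz('top',350+x/4-.4,150+y/4-.4,z).round(1)
print('bar',f(594,90,175),f(568,400,175), 'depth',world('top',d,213,125,1).round(1),world('top',d,207,200,1).round(1))
for p in [(472,63),(755,70),(735,468),(437,458)]: print('rim',f(*p,120))
for p in [(118,87),(303,128),(293,190),(95,150)]: print('plane',g(*p,44))
print('knob',g(135,117,60),world('top',d,412,187,1))
E
```

```text
bar [580.   51.6 175. ] [388.5  54.8 175. ] depth [573.2  51.7 173.4] [387.5  53.7 175.1]
rim [615.8 142.9 120. ]
rim [615.3 -37.6 120. ]
rim [358.8 -37.5 120. ]
rim [360.8 145.3 120. ]
plane [ 499.8 -367.1   44. ]
plane [ 474.7 -489.    44. ]
plane [ 432.9 -481.6   44. ]
plane [ 456.7 -351.9   44. ]
knob [ 475.8 -376.1   60. ] [ 459.2416484 -453.5287147   44.3792772]
```

```bash
cat >> h.py <<'E'
def plan(x,y,z,ang):
    s=robot.get_obs();M=R.from_rotvec(s['tcp_rot']).as_matrix()
    a=np.radians(ang);ty=np.array([np.cos(a),np.sin(a),0]);tz=np.array([0,0,-1.])
    T=np.c_[np.cross(ty,tz),ty,tz]
    return (M.T@(np.array([x,y,z])-s['eef_pos'])).round(1), np.degrees(R.from_matrix(M.T@T).as_rotvec()).round(2), s['time_s'].round(2)
E
python3 -c "
from h import *
print(plan(488,53,205,89.2))"
```

```text
Traceback (most recent call last):
  File "h.py", line 19, in plan
    return (M.T@(np.array([x,y,z])-s['eef_pos'])).round(1), np.degrees(R.from_matrix(M.T@T).as_rotvec()).round(2), s['time_s'].round(2)
                                                                                                                   ^^^^^^^^^^^^^^^^^
AttributeError: 'float' object has no attribute 'round'
```

```bash
sed -i "s/s\['time_s'\].round(2)/s['time_s']/" h.py
python3 -c "
from h import *
print(plan(488,53,205,89.2))"
```

```text
(array([-423.1, -275.8,  -13.8]), array([ -0.06,  -0.03, -23.48]), 0.1)
```

Request:
arm_command --steps '[-0.423,-0.276,-0.014,0,0,-23.5,1,-0.423,-0.276,-0.014,0,0,-23.5,1,-0.423,-0.276,-0.014,0,0,-23.5,1,-0.423,-0.276,-0.014,0,0,-23.5,1,-0.423,-0.276,-0.014,0,0,-23.5,1,-0.423,-0.276,-0.014,0,0,-23.5,1,-0.423,-0.276,-0.014,0,0,-23.5,1,-0.423,-0.276,-0.014,0,0,-23.5,1]'

```text
time_s: 1.1
eef_pos: [477.8, 68.1, 204.9]
tcp_rot: [-0.022, -3.141, -0.0]
ft_force: [-0.4, 1.0, -0.3]
opening: 85.1
grip_force: 0.0
```

```bash
python3 -c "
from h import *
print(plan(488,53,146,89.2))"
```

```text
(array([-10.4, -14.9,  58.9]), array([ 0.01, -0.01,  0.  ]), 1.1)
```

Request:
arm_command --steps '[0,0,0,0,0,0,1,0,0,0,0,0,0,1]'

```text
time_s: 1.35
eef_pos: [476.8, 70.3, 204.6]
tcp_rot: [-0.022, -3.141, -0.0]
ft_force: [-0.7, 0.1, -0.4]
opening: 85.5
grip_force: 0.0
```

```bash
python3 -c "
from h import *
print(plan(488,53,146,89.2)); save('wrist','w1')"
```

```text
(array([-11.5, -17.1,  58.6]), array([ 0.02, -0.06,  0.  ]), 1.35)
```

View pics/w1.png

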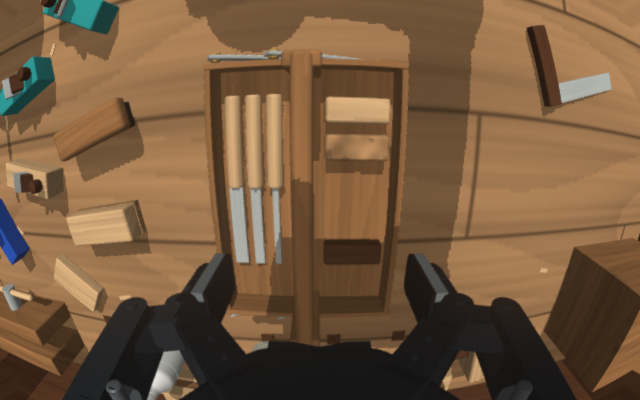

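The wrist view shows the bar at column ~302, left of the finger midline (~318). That matches the planned 17 mm shift.

Request:
arm_command --steps '[-0.0115,-0.017,0.015,0,0,0,1,-0.0115,-0.017,0.0585,0,0,0,1,-0.0115,-0.017,0.0585,0,0,0,1,-0.0115,-0.017,0.0585,0,0,0,-1,-0.0115,-0.017,0.0585,0,0,0,-1,-0.0115,-0.017,0.0585,0,0,0,-1,-0.0115,-0.017,0.0585,0,0,0,-1,-0.0115,-0.017,0.0585,0,0,0,-1]' --newtons 60

```text
time_s: 2.4
eef_pos: [488.5, 52.9, 146.6]
tcp_rot: [0.021, 3.141, -0.0]
ft_force: [-1.0, 0.1, 0.6]
opening: 0.2
grip_force: 0.0
```

```bash
python3 -c "
from h import *
s=robot.get_obs();print(s['opening'],s['grip_force'],s['ft_force'])
a,_=save('wrist','w2');b,_=save('side','s2')
b=cv2.resize(b[60:220,240:440],None,fx=2,fy=2)
o=np.zeros((720,640,3),np.uint8)
o=np.hstack([cv2.resize(a[:,120:520],(400,400)),cv2.resize(b,(400,320))[:320] if 0 else cv2.copyMakeBorder(b,0,80,0,0,0)])
cv2.imwrite('pics/c2.png',o[:,:,::-1])"
```

```text
0.18150276410221583 0.0 [-0.95344785  0.0734529   0.57840666]
```

View pics/c2.png

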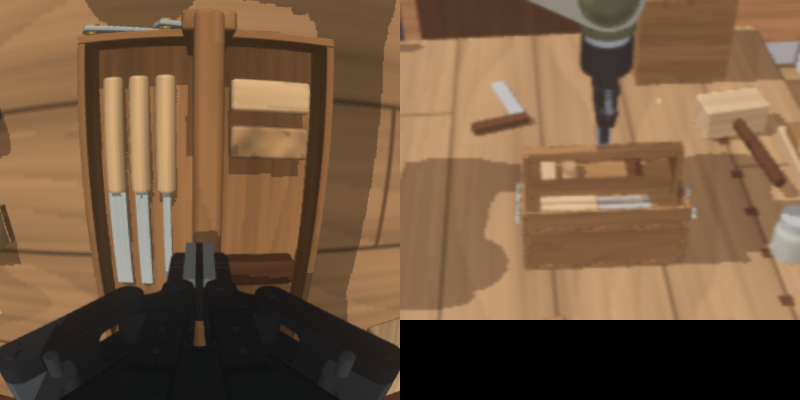

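```bash
python3 -c "
from h import *
d=np.load('pics/s2.npy')
for u in (338,340,342,344):
  print(u,[ (v,world('side',d,u,v,0).round(0).tolist()) for v in range(118,142,3)])
a=np.load('pics/w2.npy')
print(a[150,325],a[200,325],a[230,325],a[250,312:330],a[280,312:330])
s=robot.get_obs();c=eyes.get_calibration('wrist');H=c['hand_eye'];K=c['mtx']
M=R.from_rotvec(s['tcp_rot']).as_matrix()
for u,v in [(328,80),(328,150),(328,200),(328,230),(312,250),(330,250),(312,280),(330,280)]:
  dx,dy=u-K[0,2],v-K[1,2];r=np.hypot(dx,dy);t=r/K[0,0];z=a[v,u]
  p=np.array([np.tan(t)*dx/r*z,-np.tan(t)*dy/r*z,-z,1]);q=(H@p)[:3];print(u,v,z,q.round(0),(M@q+s['eef_pos']).round(0))
"
```

```text
338 [(118, [475.0, 38.0, 244.0]), (121, [474.0, 29.0, 239.0]), (124, [477.0, 49.0, 215.0]), (127, [478.0, 50.0, 204.0]), (130, [477.0, 44.0, 197.0]), (133, [479.0, 61.0, 175.0]), (136, [478.0, 49.0, 171.0]), (139, [479.0, 54.0, 157.0])]
340 [(118, [476.0, -6.0, 271.0]), (121, [478.0, 10.0, 251.0]), (124, [482.0, 41.0, 221.0]), (127, [482.0, 38.0, 212.0]), (130, [483.0, 39.0, 200.0]), (133, [485.0, 58.0, 177.0]), (136, [485.0, 48.0, 172.0]), (139, [485.0, 48.0, 161.0])]
342 [(118, [482.0, -3.0, 269.0]), (121, [484.0, 8.0, 252.0]), (124, [488.0, 40.0, 221.0]), (127, [489.0, 39.0, 211.0]), (130, [489.0, 40.0, 199.0]), (133, [492.0, 61.0, 174.0]), (136, [491.0, 52.0, 169.0]), (139, [492.0, 52.0, 158.0])]
344 [(118, [487.0, -6.0, 271.0]), (121, [490.0, 9.0, 251.0]), (124, [495.0, 47.0, 216.0]), (127, [495.0, 45.0, 206.0]), (130, [496.0, 48.0, 194.0]), (133, [498.0, 58.0, 176.0]), (136, [497.0, 48.0, 171.0]), (139, [498.0, 52.0, 157.0])]
154.02028 161.03899 166.28569 [144.75935 145.47318 145.00664 144.5758  144.52354 144.7148  144.962
 144.99223 144.14445 145.78038 144.51599 146.19127 145.68405 145.4182
 145.86836 145.36064 145.14227 143.52588] [121.88413  120.08687  121.75135  120.620445 121.11189  120.90135
 120.5299   120.896736 120.14064  121.09826  120.72966  121.704865
 119.76415  120.660805 119.17537  120.299805 121.33356  119.97902 ]
328 80 142.7128 [ 89.   5. -29.] [400.  59. 176.]
328 150 154.56805 [ 54.   5. -28.] [435.  59. 174.]
328 200 161.8964 [ 27.   5. -28.] [461.  59. 175.]
328 230 166.06229 [ 11.   6. -29.] [478.  59. 176.]
312 250 144.75935 [ 10.  -3. -52.] [478.  50. 198.]
330 250 143.91074 [ 11.   6. -53.] [478.  59. 199.]
312 280 121.88413 [  9.  -2. -76.] [480.  51. 223.]
330 280 120.74873 [ 10.   5. -77.] [479.  58. 224.]
```

```bash
cat >> h.py <<'E'
def tool(a,u,v):
  c=eyes.get_calibration('wrist');H=c['hand_eye'];K=c['mtx']
  dx,dy=u-K[0,2],v-K[1,2];r=np.hypot(dx,dy);t=r/K[0,0];z=a[v,u]
  return (H@np.array([np.tan(t)*dx/r*z,-np.tan(t)*dy/r*z,-z,1]))[:3].round(0)
E
python3 -c "
from h import *
a=np.load('pics/w2.npy')
for v in range(234,256,2): print(v,tool(a,314,v),tool(a,326,v))
a=np.load('pics/w1.npy')
print('w1')
for v in range(244,290,4): print(v,tool(a,225,v),tool(a,218,v),tool(a,412,v),tool(a,420,v))
"
```

```text
234 [  7.  -2. -27.] [  8.   5. -28.]
236 [  6.  -2. -27.] [  7.   5. -29.]
238 [  5.  -2. -28.] [  6.   5. -29.]
240 [  4.  -2. -28.] [  5.   5. -30.]
242 [  2.  -2. -26.] [  3.   5. -28.]
244 [ 10.  -2. -46.] [ 10.   4. -45.]
246 [ 10.  -2. -48.] [ 10.   4. -47.]
248 [ 10.  -2. -50.] [ 11.   4. -50.]
250 [ 10.  -2. -52.] [ 10.   4. -51.]
252 [ 10.  -2. -54.] [ 10.   4. -54.]
254 [ 10.  -2. -56.] [ 11.   4. -57.]
w1
244 [-61. -97.  97.] [ -55. -100.   85.] [-113.  134.  205.] [-114.  146.  205.]
248 [-65. -97.  96.] [ -59. -100.   85.] [-120.  134.  204.] [-120.  147.  204.]
252 [-68. -97.  94.] [ -63. -101.   84.] [-126.  135.  204.] [-127.  148.  204.]
256 [ 10. -43. -60.] [ 10. -46. -59.] [ 10.  44. -60.] [ 10.  48. -60.]
260 [  9. -43. -61.] [ 11. -45. -65.] [  9.  43. -61.] [ 10.  46. -64.]
264 [  8. -42. -63.] [ 10. -44. -67.] [  8.  43. -63.] [ 11.  45. -68.]
268 [  6. -42. -64.] [ 10. -43. -71.] [  6.  43. -63.] [ 10.  44. -71.]
272 [  5. -42. -66.] [ 10. -42. -73.] [  4.  43. -64.] [  9.  44. -73.]
276 [  3. -42. -66.] [  9. -42. -75.] [  3.  43. -65.] [  8.  44. -74.]
280 [  2. -42. -67.] [  8. -42. -76.] [  1.  43. -66.] [  7.  43. -76.]
284 [  0. -42. -68.] [  6. -42. -77.] [ -1.  43. -66.] [  6.  43. -76.]
288 [ -2. -42. -68.] [  4. -42. -77.] [ -1.  43. -69.] [  4.  43. -77.]
```

The camera depth shows the fingertips at tool z about -45 mm when shut, though the interface says they end at the TCP. The side camera agrees, with the tips about 190 mm high when eef z is 147. So the real tip sits about 45 mm above the reported TCP, and I'll correct all heights by that. The handle grasp becomes eef z ≈ 101; opening first.

Request:
arm_command --steps '[0,0.002,0,0,0,0,1,0,0.002,0,0,0,0,1,0,0.002,0,0,0,0,1,0,0.002,0,0,0,0,1,0,0.002,0.02,0,0,0,1,0,0.002,0.045,0,0,0,1,0,0.002,0.045,0,0,0,1]'

```text
time_s: 3.38
eef_pos: [487.5, 55.0, 100.3]
tcp_rot: [-0.022, -3.138, -0.001]
ft_force: [0.1, -0.7, 0.1]
opening: 85.3
grip_force: 0.0
```

Request:
arm_command --steps '[0,0,0,0,0,0,-1,0,0,0,0,0,0,-1,0,0,0,0,0,0,-1,0,0,0,0,0,0,-1,0,0,0,0,0,0,-1]' --newtons 60

```text
time_s: 4.0
eef_pos: [488.7, 57.0, 102.0]
tcp_rot: [0.022, 3.14, 0.006]
ft_force: [0.3, 13.2, 4.3]
opening: 15.3
grip_force: 59.4
```

Request:
arm_command --steps '[0,0.01,-0.012,0,0,0,-1,0,0.02,-0.024,0,0,0,-1,0,0.031,-0.034,0,0,0,-1,0,0.043,-0.0425,0,0,0,-1]'

```text
time_s: 4.5
eef_pos: [489.3, 98.0, 144.4]
tcp_rot: [0.022, 3.141, -0.001]
ft_force: [4.8, -1.8, -8.8]
opening: 15.2
grip_force: 59.3
```

Request:
arm_command --steps '[0,0.0275,-0.012,0,0,0,-1,0,0.057,-0.0175,0,0,0,-1,0,0.087,-0.015,0,0,0,-1,0,0.115,-0.0055,0,0,0,-1,0,0.14,0.011,0,0,0,-1,0,0.153,0.0235,0,0,0,-1,0,0.16,0.033,0,0,0,-1,0,0.1645,0.039,0,0,0,-1]'

```text
time_s: 5.5
eef_pos: [492.7, 263.0, 105.3]
tcp_rot: [0.021, 3.138, 0.001]
ft_force: [9.1, -1.5, -3.5]
opening: 15.3
grip_force: 61.8
```

Request:
arm_command --steps '[0,0.001,0.002,0,0,0,-1,0,0.001,0.002,0,0,0,-1,0,0.001,0.002,0,0,0,1,0,0.001,0.002,0,0,0,1,0,0.001,0.002,0,0,0,1,0,0.001,0.002,0,0,0,1]'

```text
time_s: 6.25
eef_pos: [491.2, 263.4, 103.0]
tcp_rot: [-0.021, -3.141, 0.0]
ft_force: [-0.2, -1.3, -0.1]
opening: 84.8
grip_force: 0.0
```

Request:
arm_command --steps '[0,0,-0.06,0,0,0,1,0,0,-0.11,0,0,0,1]'

```text
time_s: 6.5
eef_pos: [491.2, 263.3, 214.9]
tcp_rot: [0.021, 3.141, 0.0]
ft_force: [0.2, 0.5, 0.2]
opening: 85.3
grip_force: 0.0
```

```bash
python3 -c "
from h import *
print(plan(466,-422,200,-11))"
```

```text
(array([  15.8, -685.6,   14.8]), array([2.0000e-02, 1.0000e-02, 1.0022e+02]), 6.5)
```

Request:
arm_command --steps '[0.016,-0.0625,0.015,0,0,10,1,0.016,-0.125,0.015,0,0,20,1,0.016,-0.187,0.015,0,0,30,1,0.016,-0.25,0.015,0,0,40,1,0.016,-0.312,0.015,0,0,50,1,0.016,-0.374,0.015,0,0,60,1,0.016,-0.436,0.015,0,0,70,1,0.016,-0.498,0.015,0,0,80,1]'

```text
time_s: 7.5
eef_pos: [468.1, -234.9, 198.2]
tcp_rot: [2.043, 2.386, 0.0]
ft_force: [0.8, 0.1, -0.5]
opening: 85.2
grip_force: 0.0
```

```bash
python3 -c "
from h import *
print(plan(466,-422,160,-11))"
```

```text
(array([-184.5,  -31. ,   38.2]), array([ 0.02,  0.  , 19.87]), 7.5)
```

Request:
arm_command --steps '[-0.06,-0.01,0.012,0,0,10,1,-0.12,-0.02,0.025,0,0,19.5,1,-0.184,-0.031,0.038,0,0,19.5,1,-0.184,-0.031,0.038,0,0,19.5,1,-0.184,-0.031,0.038,0,0,19.5,1]'

```text
time_s: 8.12
eef_pos: [467.4, -419.0, 159.9]
tcp_rot: [-2.411, -2.013, -0.0]
ft_force: [0.5, -0.4, 0.4]
opening: 85.3
grip_force: 0.0
```

```bash
python3 -c "
from h import *
print(plan(466,-422,160,-11)); a,d=save('wrist','w3'); cv2.imwrite('pics/w3b.png',cv2.resize(a[100:400,160:480],None,fx=2,fy=2)[:,:,::-1])"
```

```text
(array([-3.2, -0.9, -0.1]), array([-0.01, -0.03,  0.71]), 8.125)
```

View pics/w3b.png

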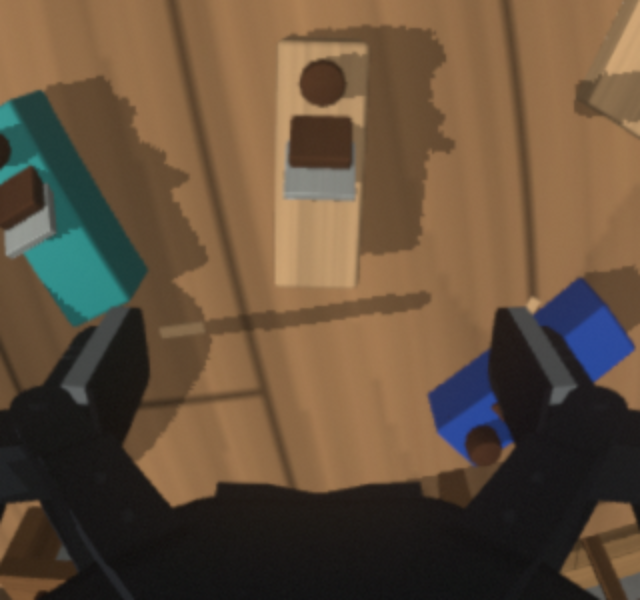

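View: pale plane with knob at crop (322,82), rear edge at row 287. The blue one is lower right (500,390).

```bash
python3 -c "
from h import *
d=np.load('pics/w3.npy')
for x,y in [(284,46),(362,48),(352,280),(281,280),(300,240),(435,395),(460,375)]: print((x,y),tool(d,160+x//2,100+y//2))"
```

```text
(284, 46) [ 60. -16. 117.]
(362, 48) [ 59.  22. 114.]
(352, 280) [-62.  19. 116.]
(281, 280) [-61. -20. 115.]
(300, 240) [-38.  -9. 115.]
(435, 395) [-163.   77.  151.]
(460, 375) [-147.   93.  150.]
```

Request:
arm_command --steps '[-0.001,0.001,0.06,0,0,1.7,1,-0.001,0.001,0.12,0,0,1.7,1,-0.001,0.001,0.17,0,0,1.7,1,-0.001,0.001,0.195,0,0,1.7,1,-0.001,0.001,0.195,0,0,1.7,1]'

```text
time_s: 8.8
eef_pos: [468.3, -418.7, -35.7]
tcp_rot: [-2.438, -1.978, -0.0]
ft_force: [0.1, -0.2, 0.3]
opening: 85.4
grip_force: 0.0
```

Request:
arm_command --steps '[0,0,0,0,0,0,-1,0,0,0,0,0,0,-1,0,0,0,0,0,0,-1,0,0,0,0,0,0,-1]' --newtons 50

```text
time_s: 9.3
eef_pos: [468.8, -421.1, -33.3]
tcp_rot: [2.439, 1.976, -0.0]
ft_force: [-0.7, 2.8, 7.3]
opening: 44.6
grip_force: 53.1
```

Request:
arm_command --steps '[0,0,-0.06,0,0,0,-1,0,0,-0.12,0,0,0,-1,0,0,-0.155,0,0,0,-1]'

```text
time_s: 9.68
eef_pos: [468.7, -421.1, 123.7]
tcp_rot: [2.438, 1.975, -0.0]
ft_force: [-0.8, 0.0, -3.2]
opening: 44.2
grip_force: 53.4
```

```bash
python3 -c "
from h import *
print(plan(455,54,125,-1))
save('top','top2')"
```

```text
(array([ 461.9, -112. ,   -2.9]), array([  0.16,   0.17, -10.98]), 9.675)
```

View pics/top2.png

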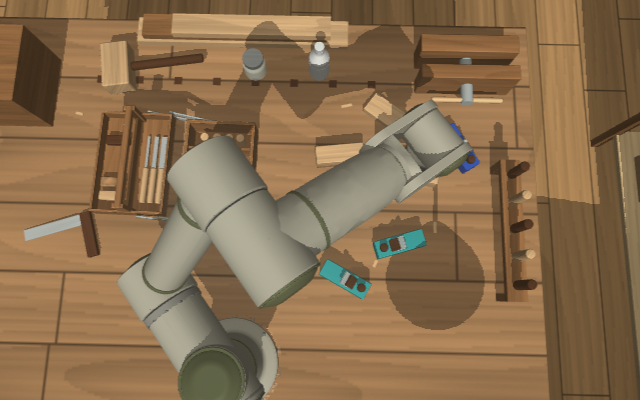

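Top view: the tray is open at left (130,165) and the chest at (225,165) is partly hidden by the arm. The wrist reads -3.2 N, so the plane is held. Moving over the bay.

Request:
arm_command --steps '[0.058,-0.014,-0.003,0,0,-2,-1,0.116,-0.028,-0.003,0,0,-4,-1,0.173,-0.042,-0.003,0,0,-6,-1,0.231,-0.056,-0.003,0,0,-8,-1,0.289,-0.07,-0.003,0,0,-11,-1,0.347,-0.084,-0.003,0,0,-11,-1,0.404,-0.098,-0.003,0,0,-11,-1,0.462,-0.112,-0.003,0,0,-11,-1]'

```text
time_s: 10.72
eef_pos: [454.0, 56.4, 122.8]
tcp_rot: [2.241, 2.202, 0.0]
ft_force: [1.1, -0.3, -3.3]
opening: 44.4
grip_force: 53.3
```

Request:
arm_command --steps '[0,0,0,0,0,0,-1,0,0,0,0,0,0,-1]'

```text
time_s: 10.98
eef_pos: [454.4, 54.4, 122.8]
tcp_rot: [2.24, 2.203, -0.001]
ft_force: [0.1, 0.4, -2.9]
opening: 44.5
grip_force: 53.3
```

```bash
python3 -c "
from h import *
print(plan(455,54,-27,-1))
save('wrist','w4')"
```

```text
(array([ -0.4,   0.6, 149.8]), array([-0.01,  0.02,  0.05]), 10.975)
```

View pics/w4.png

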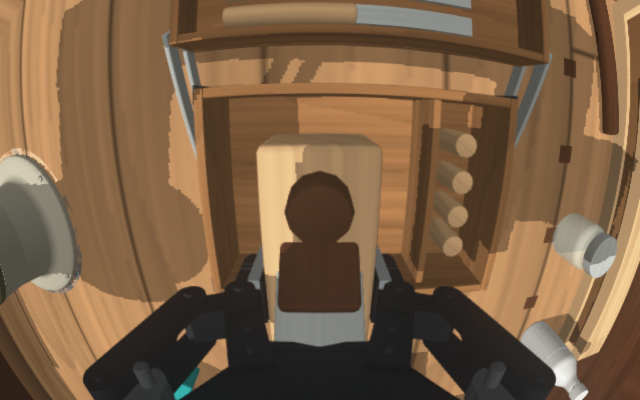

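Wrist view: the plane (262–380) hangs over the bay between the left wall (~215) and the partition (~425). Checking the rim and partition numerically.

```bash
python3 -c "
from h import *
d=np.load('pics/w4.npy')
for u,v in [(280,91),(430,93),(200,150),(210,240),(420,150),(418,200),(440,288),(320,146),(300,120)]: print((u,v),tool(d,u,v))"
```

```text
(280, 91) [ 88. -27.  42.]
(430, 93) [90. 83. 42.]
(200, 150) [ 47. -90.  42.]
(210, 240) [-29. -90.  42.]
(420, 150) [40. 92. 85.]
(418, 200) [-5. 91. 76.]
(440, 288) [ 13.  47. -89.]
(320, 146) [ 64.   1. -77.]
(300, 120) [ 63. -17. 116.]
```

Request:
arm_command --steps '[0,0,0.05,0,0,0,-1,0,0,0.1,0,0,0,-1,0,0,0.13,0,0,0,-1,0,0,0.143,0,0,0,-1,0,0,0.147,0,0,0,-1,0,0,0.147,0,0,0,-1]'

```text
time_s: 11.78
eef_pos: [455.3, 54.2, -23.3]
tcp_rot: [2.24, 2.201, 0.001]
ft_force: [0.1, 0.5, -2.7]
opening: 44.6
grip_force: 53.1
```

Request:
arm_command --steps '[0,0,0,0,0,0,0.7,0,0,0,0,0,0,0.7,0,0,0,0,0,0,0.7,0,0,0,0,0,0,0.7,0,0,-0.04,0,0,0,0.7,0,0,-0.1,0,0,0,0.7,0,0,-0.16,0,0,0,0.7,0,0,-0.21,0,0,0,0.7]'

```text
time_s: 12.78
eef_pos: [454.6, 54.6, 188.4]
tcp_rot: [2.239, 2.201, 0.002]
ft_force: [0.6, -0.0, -0.5]
opening: 72.8
grip_force: 0.0
```

```bash
python3 -c "
from h import *
s=robot.get_obs();M=R.from_rotvec(s['tcp_rot']).as_matrix()
a,d=save('wrist','w5')
print(plan(492,263,214,89))
for u,v in [(320,90),(300,150),(320,150)]: print(tool(d,u,v))"
```

```text
(array([209.1,  31.6, -19.7]), array([  0.44,   0.56, -89.96]), 12.825)
[ 91.   2. 107.]
[ 31. -19. 136.]
[ 31.   2. 137.]
```

View pics/w5.png

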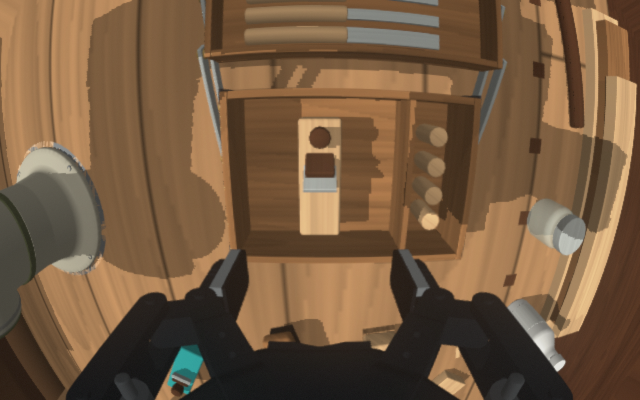

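The plane lies in the bay at (320,178), with its top at z ≈ 52 (8 + 44), so it is flat on the floor. Returning to the handle.

Request:
arm_command --steps '[0.024,0.003,-0.02,0,0,-10,1,0.048,0.007,-0.022,0,0,-20,1,0.072,0.011,-0.022,0,0,-30,1,0.095,0.015,-0.022,0,0,-40,1,0.12,0.019,-0.022,0,0,-50,1,0.145,0.023,-0.022,0,0,-60,1,0.17,0.027,-0.022,0,0,-70,1,0.19,0.03,-0.022,0,0,-80,1]'

```text
time_s: 13.82
eef_pos: [487.8, 245.0, 207.5]
tcp_rot: [-0.291, -3.128, 0.0]
ft_force: [-0.0, -0.1, 0.2]
opening: 84.9
grip_force: 0.0
```

```bash
python3 -c "
from h import *
print(plan(491.5,263.3,213,89))"
```

```text
(array([-0.3, 18.7, -5.5]), array([-0.01, -0.03, -9.63]), 13.825)
```

Request:
arm_command --steps '[0,0.019,-0.005,0,0,-9.6,1,0,0.019,-0.005,0,0,-9.6,1,0,0.019,-0.005,0,0,-9.6,1]'

```text
time_s: 14.2
eef_pos: [491.3, 262.1, 212.6]
tcp_rot: [-0.043, -3.141, 0.001]
ft_force: [0.2, -0.4, -1.1]
opening: 85.2
grip_force: 0.0
```

```bash
python3 -c "
from h import *
print(plan(491.5,263.3,103,89))
a,d=save('wrist','w6')
for v in (100,150,200):
  p=np.array([tool(d,u,v) for u in range(260,390)]);m=p[:,2]<(213-170);print(v,p[m][:,1].min(),p[m][:,1].max(),p[m][:,2].mean())"
```

```text
(array([ -0.3,   1.2, 109.6]), array([-0.02, -0.03, -0.57]), 14.2)
100 -5.0 11.0 38.0
150 -4.0 11.0 38.22727272727273
200 -5.0 11.0 38.0
```

Request:
arm_command --steps '[0,0.002,0.06,0,0,-0.5,1,0,0.002,0.11,0,0,-0.5,1,0,0.002,0.11,0,0,-0.5,1,0,0.002,0.11,0,0,-0.5,-1,0,0.002,0.11,0,0,-0.5,-1,0,0.002,0.11,0,0,-0.5,-1,0,0.002,0.11,0,0,-0.5,-1,0,0.002,0.11,0,0,-0.5,-1]' --newtons 60

```text
time_s: 15.25
eef_pos: [491.8, 264.9, 103.7]
tcp_rot: [0.025, 3.14, 0.001]
ft_force: [-0.9, 0.1, 6.7]
opening: 15.1
grip_force: 59.0
```

Request:
arm_command --steps '[0,-0.006,-0.009,0,0,0,-1,0,-0.015,-0.021,0,0,0,-1,0,-0.026,-0.031,0,0,0,-1,0,-0.051,-0.0475,0,0,0,-1,0,-0.0795,-0.057,0,0,0,-1,0,-0.109,-0.0595,0,0,0,-1,0,-0.1385,-0.0545,0,0,0,-1,0,-0.166,-0.042,0,0,0,-1]'

```text
time_s: 16.25
eef_pos: [488.4, 97.8, 146.0]
tcp_rot: [-0.024, -3.141, 0.0]
ft_force: [-1.3, 6.5, -3.6]
opening: 15.4
grip_force: 59.7
```

Request:
arm_command --steps '[0,-0.012,0.009,0,0,0,-1,0,-0.023,0.0185,0,0,0,-1,0,-0.033,0.03,0,0,0,-1,0,-0.039,0.037,0,0,0,-1,0,-0.042,0.042,0,0,0,-1,0,-0.042,0.043,0,0,0,-1,0,-0.042,0.043,0,0,0,-1]'

```text
time_s: 17.12
eef_pos: [487.8, 57.0, 103.5]
tcp_rot: [-0.023, -3.141, 0.0]
ft_force: [-12.5, -0.4, 17.3]
opening: 15.2
grip_force: 63.1
```

Request:
arm_command --steps '[0,0,0,0,0,0,1,0,0,0,0,0,0,1,0,0,0,0,0,0,1,0,0,0,0,0,0,1,0,0,-0.05,0,0,0,1,0,0,-0.1,0,0,0,1,0,0,-0.15,0,0,0,1,0,0,-0.15,0,0,0,1]'

```text
time_s: 18.12
eef_pos: [489.7, 56.6, 255.3]
tcp_rot: [0.024, 3.134, -0.001]
ft_force: [0.3, 0.4, -0.5]
opening: 85.6
grip_force: 0.0
```

```bash
python3 -c "
from h import *
s=robot.get_obs();a,d=save('wrist','w7');print(s['eef_pos'],s['ft_force'])
for v in (100,150,200):
  p=np.array([tool(d,u,v) for u in range(260,390)]);m=p[:,2]<(s['eef_pos'][2]-168);print(v,p[m][:,1].min(),p[m][:,1].max(),s['eef_pos'][2]-p[m][:,2].mean())
cv2.imwrite('pics/w7b.png',a[:,:,::-1])"
```

```text
[489.69994931  56.58235713 255.32213601] [ 0.30966906  0.42608766 -0.4912718 ]
100 -6.0 9.0 175.1116096951235
150 -6.0 9.0 175.0443582331352
200 -6.0 9.0 188.5852939056498
```

View pics/w7.png

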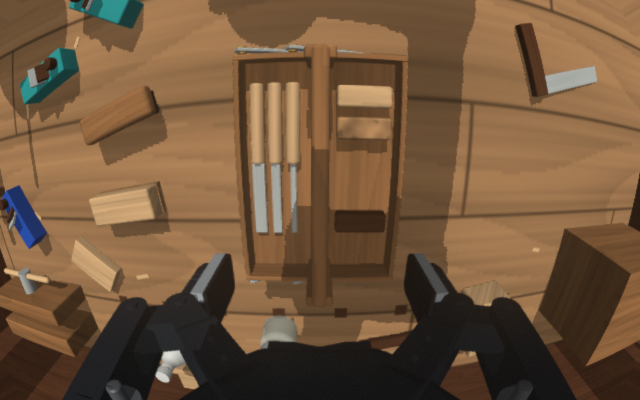

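The tray is closed: the bar (column 320) has its top at z = 175 mm, as at the start, and the gripper is clear. Handing in.

```bash
python3 -c "
from h import *
print(robot.finish_job())"
```

```text
the job is handed in; nothing more can be done
None
```

I handed the job in at about 18 s: the pale plane was seen flat on the big bay's floor before closing, the tray handle is back at its starting height, and the arm is clear. No verdict was returned, and the real fingertips sat about 45 mm above the reported TCP, so I corrected every grasp and placing height for that.

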